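# Shut and fasten the drum pedal case

### The job

The black pedal case is packed and standing on its hinge edge with its lid ajar: close it up for carrying. Push the lid fully shut, then turn the upright wing of the latch on top clockwise half a turn in two bites: up onto the level top of its cam, let go there and take a fresh grip, then on until it drops fully home. Finally fold the wing down flat into its dish, leaving the things around the case where they are.

Things in the scene. Friction and masses are not known exactly. Their poses are not given: they have to be found in the camera images.
- case: Fixed black flight case, aluminium edges, steel ball corners, on rubber feet 25 mm high; 340 mm wide (y), 190 mm deep (x), top face 255 mm above the table. Split at the plane x = 0 of its frame: body half x = 0 to +130 mm, lid half x = 0 to -60 mm when shut. Origin on the table under the middle of the split; x points from lid half to body half, y along the case, z up.
- case_lid (a joint): Lid half of the case, a shell 340 mm wide, 60 mm deep, 230 mm high (0.7 kg), hinged along the bottom of the split, 25 mm above the table. Value in rad: 0 shut against a stop, up to 0.5 leaning open to -x of the case. The stiff, balanced hinge holds it where it is left; about 3 to 4 N at the top pushes it.
- lid_push (a point): Point in the middle of the lid's outer (-x) face, 20 mm below its top edge; moves with the lid. When the lid is shut it lies at (-60, 0, 235) mm in the case's frame.
- latch_axis (a point): Point on the vertical turning axis of the latch, level with the case's top face, at (30, 0, 255) mm in the case's frame; does not move. Around it is the steel latch dish, 112 mm wide (y), from x = -38 mm (on the lid) to +82 mm, 14 mm deep. In it a crescent turns with the wing and hooks a short stud on the lid.
- latch_turn (a joint): Turn of the latch's spindle, wing and crescent, rad: 0 unfastened, pi (half a turn clockwise from above) fastened; stops at both. At the end the crescent hooks the lid's stud, if the lid is within 6 mm of shut. A spring holds the spindle down on a cam: climb from 0.3 to 1.2, level top to 1.95 where it stays if let go, steep drop to 2.6, then the low notch. Takes up to 0.2 N m.
- latch_lift (a joint): Rise of the spindle and wing on the cam, m: 0 up to turn 0.3, even climb to 0.008 at turn 1.2, 0.008 up to turn 1.95, even drop to 0 at turn 2.6, 0 up to pi (notch). The spring presses it down with 10 to 13 N; a hand that turns the wing must rise and sink with it, or let it slide.
- latch_wing (a joint): Fold of the steel wing about its horizontal hinge at the foot, rad: 0 upright, 1.571 flat in the dish. It starts leaning by up to 0.45; fingers closing on it stand it up. Stays where it is left, folds with about 1 N at its top, and only to one side: towards -x of the case when latch_turn is 0, towards +x when latch_turn is pi (the side turns with the spindle).
- wing_grip (a point): Middle of the wing's broad part, 30 mm from its fold hinge. The wing is a plate 8 mm thick, 74 mm long, 44 mm high from the hinge; the hinge crosses the latch axis 6.5 mm below the case's top face (plus latch_lift). Site axes: x through the thickness (gripping direction; along +x of the case when latch_turn is 0 and upright), y along the plate, z from hinge to free edge.
- practice_pad: Round drum practice pad, wood with black rubber top, 200 mm across, 22 mm high, lying beside the case; bystander. Origin at the centre of its underside.
- mug: White mug, 82 mm across, 95 mm high, standing beside the case; bystander. Origin at the centre of its underside.
- metronome: Black electronic metronome, a flat box 115 x 70 x 30 mm lying beside the case; bystander. Origin at the centre of its underside.
- sticks: Pair of wooden drumsticks banded side by side, 400 mm long, 15 mm thick, lying across the practice pad; bystander. Origin under the middle of one stick, y along the sticks.

How it is judged:
By the outcome, as a careful person would: the job done as asked, in the order asked, and still so for the second after the job is handed in, with the robot touching nothing.
It also fails if it takes over 72 s, if anything falls off the work surface, if the arm or the gripper's body presses on something with over 40 N, if the wrist force passes 120 N, or if a joint passes its speed limit or range.

### The arm

A 7-joint arm with a two-finger parallel gripper is mounted at the origin on the work surface. World frame = base frame: x ahead of the robot, y to its left, z up, the work surface at z = 0. Lengths are in mm, angles in rad, forces in N, time in s.
With the tool pointing down it reaches from about 425 to 950 mm from the base axis. Payload 4.7 kg.
Tool frame: the origin (TCP) lies on the centre line of the jaws, within the pads' length; the fingertips stand ahead of it and the grasp point (between the pads) is the TCP (bot.tips_ahead is the z of the fingertips in the tool frame, in mm); z points along the fingers, y is the line along which they close (so a half turn about z gives the same grasp; the last joint's range is limited). The gripper opens to 85 mm and grips with 20 to 120 N. Pads are 22 mm wide; open, the fingers measure 114 mm over their backs; the gripper's body (76 mm by 85 mm) begins 54 mm behind the grasp point. The pads swing forward as they close: fully open they stand 13 mm farther back than shut.
Start: joints at [1.08, 0.469, -0.049, 1.532, 0.024, 1.141, -0.082], TCP at [300.798, -604.29, 250.335] pointing down, gripper open.
Joint ranges: [-2.59, 2.59], [-0.33, 1.99], [-1.39, 1.29], [0.1, 2.45], [-1.04, 4.18], [0.21, 1.99], [-2.66, 2.66]. Speed limits (rad/s): [2.57, 2.57, 3.14, 3.14, 3.14, 3.14, 3.14].

### API

Orientations are given as [roll, pitch, yaw] about the fixed x, y, z axes, in that order (R = Rz(yaw) Ry(pitch) Rx(roll)).
In Python, from cell import bot, vision, readout, job_done gives the robot as it stands (bot), with the cameras (vision), the job as plain functions and the readings (readout).
- The arm moves only by the tool nudge_tcp, called after "Emit:" as a command line: name --argument value ..., lists and objects as JSON in quotes. Schema: {"type":"object","properties":{"motion":{"type":"object","properties":{"increments":{"type":"array","items":{"type":"array","items":{"type":"number"},"minItems":7,"maxItems":7},"minItems":1,"maxItems":12}},"additionalProperties":false,"required":["increments"]},"grip_force":{"type":"number"},"only":{"type":"string"},"quiet":{"type":"boolean"},"lines":{"type":"string"}},"required":["motion"],"additionalProperties":false}. motion is an object whose key "increments" holds a list of rows, 1 to 12 of them, each of 7 numbers: a rotation vector rx, ry, rz in rad, then dx, dy, dz in mm, then the opening from 0.0 (shut) to 1.0 (fully open); each row shifts and turns the commanded pose from where the row before left it, along the tool's axes as they then stand; what a row does not reach is not made up. A row lasts 1/8 s, in which the tool goes at most 62.5 mm and 0.188 rad, less where a joint would pass 70% of its speed; a pose out of reach is approached as far as the arm can. The fingers move at their own pace and stop on an object; grip_force is the grip in N (left out, the last holds). Time passes only in rows, so rows that do not move let the fingers close. The tool returns the time, the measured TCP pose, the force, the opening and the grip force at its end. only (a regular expression) keeps the lines of the reply that match it, lines (a string "A,B") keeps lines A to B, and quiet returns only ok. Input that does not fit is refused with a message, and nothing moves.
- readout.sense(): the state, without advancing time (a new reading comes with each control period).
- vision.grab_frame(name): name is "scene" or "top"; returns the picture (480x640x3 uint8, red, green, blue); there is no depth.
- vision.camera_info(name): a dict with "vfov" (degrees; the focal length in pixels is half the picture's height over the tangent of half this angle, whatever the lens; pixels are square), "cx", "cy" (the principal point, pixels), "dist_coeffs" ([k1, k2, p1, p2, k3] as OpenCV has them; the pictures are not rectified), "rvec" (rotation vector, rad) and "tvec" (3), from world to camera coordinates, as OpenCV has them. Camera axes: x right, y down, z forward; pixel columns grow to the right and rows downward; lengths in mm; the calibration is good to about 2 mm. A picture is of the moment at which its call begins. camera_info takes no time and is no camera call.
- job_done(): hands the job in; it is judged then, once.
The state is a dict: "time": time; "joint_pos": joint angles; "qd": joint speeds; "joint_efforts": joint torques, N m; "position": TCP position; "tool_rot": TCP orientation; "force": force on the tool from outside, world axes, zero at the start; "moment": the same for the moment, N m; "width": opening from 0.0 (shut) to 1.0 (fully open); "finger_force": force on a finger pad.
Only numpy, scipy, OpenCV 4.12 (cv2) and the standard library are available. Lean on these libraries where they do the work, as an engineer would, in place of code of your own. Each camera call takes 0.05 s, during which the arm holds its last target. There are 200 camera calls.

## Working session

There is one attempt and no reset: what is moved stays moved. The work goes in short steps, Python scripts to look and compute and a tool call to move; the robot and the scene stay as the last step left them, time stands still between calls to the robot, and variables do not carry over. Pictures are saved under pics/ and viewed, at most 10 in all, crops included, and the job is handed in when it is done.

```bash
ls; mkdir -p pics; python3 - <<'E'
from cell import bot, vision, readout, job_done
import cv2
for n in("scene","top"):
    cv2.imwrite(f"pics/{n}0.png",vision.grab_frame(n)[:,:,::-1]); print(n,vision.camera_info(n))
print(readout.sense(),bot.tips_ahead)
E
```

```text
cell.py
pics
scene {'vfov': 57.548305659797094, 'cx': 313.2977847011262, 'cy': 236.42397886635885, 'dist_coeffs': array([-0.02682628,  0.        ,  0.        ,  0.        ,  0.        ]), 'rvec': array([ 1.57595241, -2.35847599,  0.55261971]), 'tvec': array([205.64823456, 499.03297235, 993.02601961])}
top {'vfov': 52.80138023205781, 'cx': 317.69856389103444, 'cy': 236.25054988116182, 'dist_coeffs': array([-0.12273754,  0.        ,  0.        ,  0.        ,  0.        ]), 'rvec': array([ 2.18088752, -2.1777377 ,  0.04547578]), 'tvec': array([  43.6697091 ,  492.99049938, 1306.80111694])}
{'time': 0.1, 'joint_pos': array([ 1.08008743,  0.4693567 , -0.0485929 ,  1.5335408 ,  0.02407366,
        1.14099451, -0.08233953]), 'qd': array([-0.00080118, -0.00232364, -0.0009898 , -0.00386978,  0.00186083,
        0.00042695,  0.00073911]), 'joint_efforts': array([ 6.98682325e-04, -5.11514103e+01, -4.72316716e-02, -2.38391340e+01,
        1.07361135e-02,  4.33232679e-03, -2.82379398e-05]), 'position': array([ 300.56640494, -603.85787399,  249.38332374]), 'tool_rot': array([-3.13987786e+00,  3.53934288e-05,  4.61784843e-01]), 'force': array([ 0.62692902, -0.92989833, -0.43321971]), 'moment': array([-0.04525985,  0.05851005,  0.00369669]), 'finger_force': 0.0, 'width': 0.9998237585731278} 19.0
```

View pics/scene0.png

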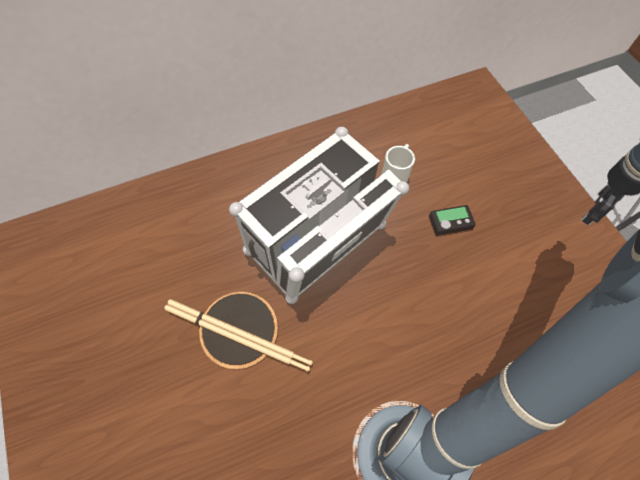

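View pics/top0.png

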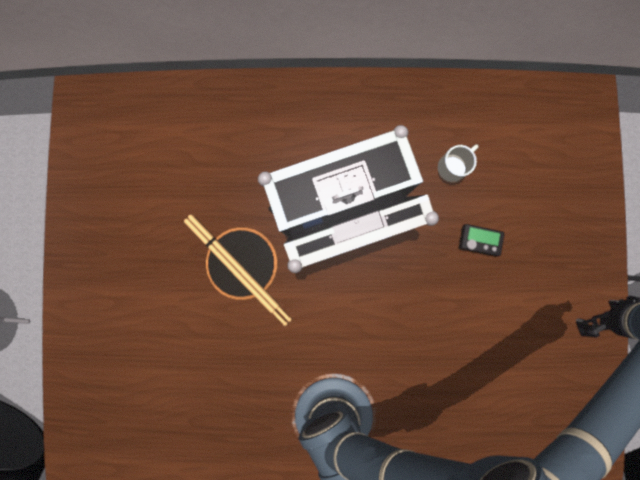

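The scene view shows the case (about 315,210) with its lid ajar toward the robot. The practice pad with sticks is at (238,330), the mug at (398,165) and the metronome at (452,220). The top view shows the case's body corners at (265,178) and (402,131), and the latch near (347,190). I'll enlarge both.

```bash
python3 - <<'E'
import cv2
a=cv2.imread("pics/scene0.png")[120:310,220:420]; b=cv2.imread("pics/top0.png")[115:280,250:450]
cv2.imwrite("pics/s1.png",cv2.resize(a,None,fx=4,fy=4,interpolation=3)[:600*2]if 0 else cv2.resize(a,None,fx=3.15,fy=3.15,interpolation=3))
cv2.imwrite("pics/t1.png",cv2.resize(b,None,fx=3.6,fy=3.6,interpolation=3))
E
```

```text
(no output)
```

View pics/s1.png

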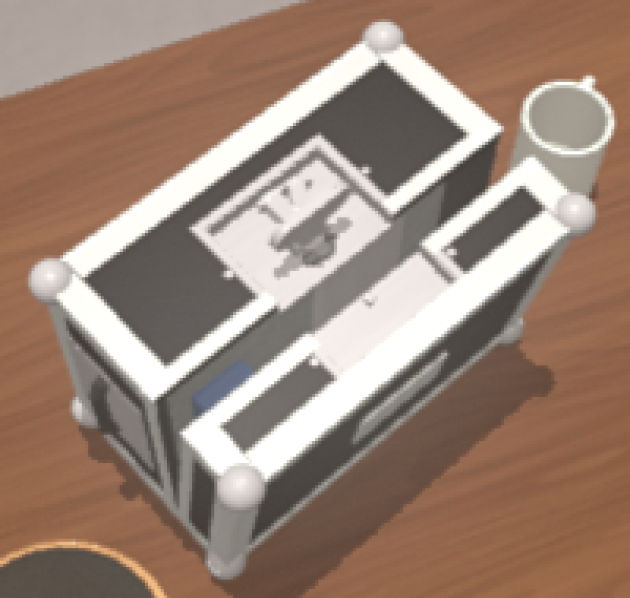

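View pics/t1.png

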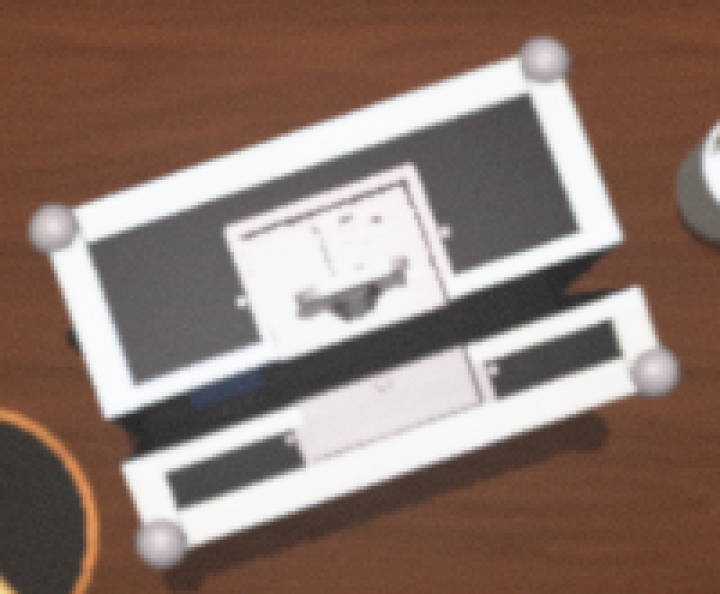

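The crops show these corners clearly:
- **Body split corners:** scene crop (503,128) and (158,398); top crop (622,240) and (107,418).
- **Dish corners:** scene crop (193,228) and (320,137).
- **Wing ends:** top crop about (300,303) and (405,268).
- **Lid inner corners:** top crop (123,462) and (640,288).

Next I'll triangulate these points and fit the pose.

```bash
cat > h.py <<'E'
import numpy as np,cv2
from scipy.optimize import least_squares
from scipy.spatial.transform import Rotation as R
from cell import bot, vision, readout, job_done
def cam(n):
    c=vision.camera_info(n); f=240/np.tan(np.radians(c["vfov"]/2))
    return np.array([[f,0,c["cx"]],[0,f,c["cy"]],[0,0,1]]),c
def proj(n,P):
    K,c=cam(n); return cv2.projectPoints(np.asarray(P,float).reshape(-1,1,3),c["rvec"],c["tvec"],K,c["dist_coeffs"])[0][:,0]
def tri(ps,pt):
    out=[]
    for a,b in zip(ps,pt):
        out.append(least_squares(lambda X:np.r_[proj("scene",X)[0]-a,proj("top",X)[0]-b],[600,0,200]).x)
    return np.array(out)
E
cat > fit.py <<'E'
from h import *
S=lambda p:np.array(p)/3.15+[220,120]-.34; T=lambda p:np.array(p)/3.6+[250,115]-.36
ps=S([(503,128),(158,398),(193,228),(320,137),(278,300),(390,222),(50,278),(383,38),(185,432),(530,158)])
pt=T([(622,240),(107,418),(228,228),(413,165),(268,345),(452,300),(53,227),(545,60),(123,462),(640,288)])
M=np.array([(0,-170,255),(0,170,255),(82,56,255),(82,-56,255),(0,56,255),(0,-56,255),(130,170,255),(130,-170,255)],float)
print(tri(ps,pt).round(1))
def pts(v):
    c,s=np.cos(v[3]),np.sin(v[3]);Rz=np.array([[c,-s,0],[s,c,0],[0,0,1]])
    t=v[4]; L=[(-230*np.sin(t),y,25+230*np.cos(t)) for y in(-0,0)]
    L=[(-230*np.sin(t),y,25+230*np.cos(t)) for y in(170,-170)]
    return np.vstack([M,L])@Rz.T+v[:3]
def res(v):
    P=pts(v); return np.r_[(proj("scene",P)-ps).ravel(),(proj("top",P)-pt).ravel()]
r=least_squares(res,[600,0,0,.3,.2],loss="soft_l1");v=r.x
print(v.round(4)); print(res(v).reshape(2,-1,2).round(1))
c,s=np.cos(v[3]),np.sin(v[3])
for p in[(30,0,255),(-60,0,235)]: print(p,(v[0]+c*p[0]-s*p[1]).round(1),(v[1]+s*p[0]+c*p[1]).round(1))
A=[[v[0]+30*c,v[1]+30*s,z] for z in(248,293)]
print("axis px",(proj("top",A)-[250,115])*3.6,(proj("scene",A)-[220,120])*3.15)
E
python3 fit.py
```

```text
[[ 602.  -196.9  258.4]
 [ 489.   123.2  261.1]
 [ 610.1   50.5  255.1]
 [ 650.2  -66.6  253.9]
 [ 533.8   20.5  254. ]
 [ 567.   -90.1  241. ]
 [ 611.2  160.6  253.4]
 [ 719.  -150.6  253.3]
 [ 462.2  114.1  252. ]
 [ 573.6 -208.3  250.3]]
[ 5.477751e+02 -3.651080e+01 -1.529200e+00  3.334000e-01  1.384000e-01]
[[[-0.5  0.7]
  [-1.4  0.4]
  [ 3.6  0.4]
  [-0.6  2.7]
  [ 0.1  0.9]
  [ 0.9 -2.4]
  [-3.2 -0.5]
  [ 0.4 -2.6]
  [-0.5  0. ]
  [ 0.3 -0. ]]

 [[-0.3 -0.2]
  [ 0.7 -0.8]
  [ 3.1  1.4]
  [-1.6  3. ]
  [ 3.9  3. ]
  [-0.3 -0.7]
  [-2.5 -1.6]
  [ 1.6 -3.2]
  [ 0.9  0.3]
  [-0.7 -0.3]]]
(30, 0, 255) 576.1 -26.7
(-60, 0, 235) 491.1 -56.1
axis px [[349.06358448 281.68458804]
 [351.98777393 270.42100469]] [[307.64737965 234.2623735 ]
 [308.34607475 200.50029511]]
```

The fit gives the case at about (548, -36.5) mm, yaw 0.333, and the lid open about 0.138 rad. The outer dish bezel and ball corners also fit symmetrically. Next I'll move to stand off the lid with the fingers shut.

```bash
cat > loc.py <<'E'
from h import *
C=np.array([547.8,-36.5]);yw=.333
s=readout.sense();c,n=np.cos(yw),np.sin(yw);d=s["position"][:2]-C
f=s["force"]
print("t",round(s["time"],2),"local xyz",np.round([c*d[0]+n*d[1],-n*d[0]+c*d[1],s["position"][2]],1),"yaw-case",s["tool_rot"].round(4),"q",s["joint_pos"].round(2),"Floc",np.round([c*f[0]+n*f[1],-n*f[0]+c*f[1],f[2]],1),"w",round(s["width"],3),round(s["finger_force"],1),"Mz",s["moment"].round(2))
E
```

Emit:
nudge_tcp --motion '{"increments":[[0,0,0.129,0,0,0,0],[0,0,0,30,-45,0,0],[0,0,0,30,-45,0,0],[0,0,0,30,-45,0,0],[0,0,0,30,-45,0,0],[0,0,0,30,-45,0,0],[0,0,0,30,-45,0,0],[0,0,0,30,-45,0,0],[0,0,0,30,-45,0,0],[0,0,0,30,-45,0,0],[0,0,0,0,0,0,0]]}'

```text
time: 1.48
position: [424.4, -129.1, 250.4]
tool_rot: [-3.141, -0.001, 0.341]
force: [-0.1, -0.4, -0.4]
width: 0.002
finger_force: 0.0
```

```bash
python3 loc.py
```

```text
t 1.48 local xyz [-146.9  -47.2  250.4] yaw-case [-3.1409e+00 -6.0000e-04  3.4140e-01] q [ 0.49  0.1  -0.31  2.04  0.04  1.   -1.07] Floc [-0.2 -0.4 -0.4] w 0.002 0.0 Mz [-0.03  0.03 -0.  ]
```

Emit:
nudge_tcp --motion '{"increments":[[0,0,0.008,15,-24,6,0],[0,0,0,15,-24,6,0],[0,0,0,0,0,0,0]]}'

```text
time: 1.85
position: [436.3, -77.3, 237.8]
tool_rot: [-3.141, 0.001, 0.327]
force: [-0.5, -0.2, 0.3]
width: 0.002
finger_force: 0.0
```

```bash
python3 loc.py
```

```text
t 1.85 local xyz [-118.7   -2.1  237.8] yaw-case [-3.1409e+00  1.0000e-03  3.2750e-01] q [ 0.41  0.12 -0.36  2.05  0.05  0.98 -1.22] Floc [-0.6 -0.1  0.3] w 0.002 0.0 Mz [-0.09 -0.04 -0.03]
```

Emit:
nudge_tcp --motion '{"increments":[[0,0,0,8,0,0,0],[0,0,0,5,0,0,0],[0,0,0,5,0,0,0],[0,0,0,5,0,0,0],[0,0,0,5,0,0,0],[0,0,0,0,0,0,0]]}'

```text
time: 2.6
position: [463.6, -69.3, 238.3]
tool_rot: [3.141, -0.001, 0.325]
force: [-1.4, -0.7, 1.1]
width: 0.002
finger_force: 1.1
```

```bash
python3 loc.py
```

```text
t 2.6 local xyz [-90.3  -3.5 238.3] yaw-case [ 3.1413e+00 -7.0000e-04  3.2490e-01] q [ 0.39  0.17 -0.37  2.    0.07  0.98 -1.26] Floc [-1.6 -0.2  1.1] w 0.002 1.1 Mz [-0.27  0.34  0.  ]
```

Emit:
nudge_tcp --motion '{"increments":[[0,0,0,4,0,0,0],[0,0,0,4,0,0,0],[0,0,0,4,0,0,0],[0,0,0,4,0,0,0],[0,0,0,0,0,0,0]]}'

```text
time: 3.22
position: [479.1, -63.7, 238.3]
tool_rot: [-3.141, -0.002, 0.325]
force: [-1.6, 0.5, 0.7]
width: -0.003
finger_force: 0.6
```

```bash
python3 loc.py
```

```text
t 3.23 local xyz [-73.8  -3.2 238.3] yaw-case [-3.1415e+00 -1.6000e-03  3.2530e-01] q [ 0.37  0.19 -0.37  1.97  0.08  0.99 -1.28] Floc [-1.3  1.   0.7] w -0.003 0.6 Mz [-0.01  0.24 -0.02]
```

Emit:
nudge_tcp --motion '{"increments":[[0,0,0,2,0,0,0],[0,0,0,0,0,0,0]]}'

```text
time: 3.48
position: [480.2, -63.3, 238.3]
tool_rot: [-3.141, -0.0, 0.325]
force: [-2.1, 0.1, 2.8]
width: -0.008
finger_force: 1.4
```

```bash
python3 loc.py
```

```text
t 3.48 local xyz [-72.7  -3.3 238.3] yaw-case [-3.1414e+00 -1.0000e-04  3.2500e-01] q [ 0.37  0.19 -0.37  1.97  0.08  0.99 -1.28] Floc [-1.9  0.8  2.8] w -0.008 1.4 Mz [0.01 0.56 0.01]
```

Emit:
nudge_tcp --motion '{"increments":[[0,0,0,2,0,0,0],[0,0,0,0,0,0,0]]}'

```text
time: 3.72
position: [481.7, -62.9, 238.3]
tool_rot: [-3.141, 0.001, 0.325]
force: [-4.9, -0.5, 3.6]
width: -0.001
finger_force: 2.5
```

```bash
python3 loc.py
```

```text
t 3.73 local xyz [-71.1  -3.3 238.3] yaw-case [-3.1414e+00  1.1000e-03  3.2480e-01] q [ 0.37  0.2  -0.37  1.97  0.08  0.99 -1.29] Floc [-4.8  1.1  3.6] w -0.001 2.5 Mz [-0.11  0.98  0.11]
```

Emit:
nudge_tcp --motion '{"increments":[[0,0,0,2,0,0,0],[0,0,0,0,0,0,0]]}'

```text
time: 3.98
position: [482.2, -62.7, 238.1]
tool_rot: [-3.141, 0.004, 0.324]
force: [-9.1, -2.0, 5.4]
width: -0.001
finger_force: 4.4
```

```bash
python3 loc.py
```

```text
t 3.98 local xyz [-70.6  -3.3 238.1] yaw-case [-3.141   0.0045  0.3245] q [ 0.37  0.2  -0.37  1.96  0.09  1.   -1.29] Floc [-9.2  1.1  5.4] w -0.001 4.4 Mz [-0.26  1.72  0.08]
```

Emit:
nudge_tcp --motion '{"increments":[[0,0,0,3,0,0,0],[0,0,0,0,0,0,0]]}'

```text
time: 4.22
position: [483.1, -62.4, 237.9]
tool_rot: [-3.14, 0.009, 0.324]
force: [-13.9, -2.0, 9.4]
width: -0.0
finger_force: 7.1
```

```bash
python3 loc.py
```

```text
t 4.22 local xyz [-69.6  -3.3 237.9] yaw-case [-3.1405  0.0094  0.3239] q [ 0.36  0.2  -0.37  1.96  0.09  1.   -1.29] Floc [-13.8   2.7   9.4] w -0.0 7.1 Mz [-0.43  2.76  0.03]
```

Emit:
nudge_tcp --motion '{"increments":[[0,0,0,-20,0,0,0],[0,0,0,-15,0,-30,0],[0,0,0,0,0,-55,0.5],[0,0,0,0,0,-30,1],[0,0,0,35,0,0,1],[0,0,0,35,0,0,1],[0,0,0,35,0,0,1],[0,0,0,30,0,0,1],[0,0,0,0,0,0,1]]}'

```text
time: 5.35
position: [583.2, -28.1, 352.7]
tool_rot: [-3.14, -0.002, 0.327]
force: [-0.5, 0.7, -0.7]
width: 1.002
finger_force: 0.0
```

```bash
python3 loc.py
```

```text
t 5.35 local xyz [ 36.2  -3.7 352.7] yaw-case [-3.1403e+00 -2.2000e-03  3.2680e-01] q [ 0.29  0.27 -0.4   1.6   0.11  1.29 -1.37] Floc [-0.2  0.8 -0.7] w 1.002 0.0 Mz [-0.03 -0.02 -0.02]
```

Emit:
nudge_tcp --motion '{"increments":[[0,0,0.15,0,0,0,1],[0,0,0,0,0,0,1]]}'

```text
time: 5.6
position: [581.2, -29.7, 353.5]
tool_rot: [3.141, -0.001, 0.176]
force: [-0.8, -0.1, 0.4]
width: 0.997
finger_force: 0.0
```

```bash
python3 loc.py;python3 - <<'E'
from h import *
a=vision.grab_frame("top")[115:280,250:450,::-1]
cv2.imwrite("pics/t2.png",cv2.resize(a,None,fx=3.6,fy=3.6,interpolation=3))
E
```

```text
t 5.6 local xyz [ 33.8  -4.5 353.5] yaw-case [ 3.1412e+00 -1.0000e-03  1.7600e-01] q [ 0.28  0.27 -0.38  1.6   0.1   1.29 -1.51] Floc [-0.8  0.2  0.4] w 0.997 0.0 Mz [ 0.01  0.03 -0.01]
```

View pics/t2.png

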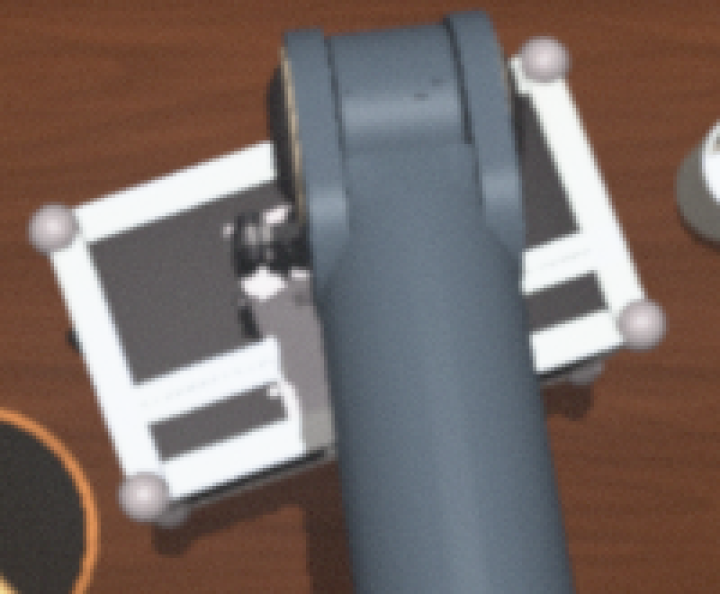

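The lid's near corners are now at crop (145,497) and (640,325), flush with the body, so it is shut. Joint 7 follows yaw, so I'll turn to yaw 1.904 and centre over the latch.

Emit:
nudge_tcp --motion '{"increments":[[0,0,-0.173,0,0,0,1],[0,0,-0.173,0,0,0,1],[0,0,-0.173,0,0,0,1],[0,0,-0.173,0,0,0,1],[0,0,-0.173,0,0,0,1],[0,0,-0.173,0,0,0,1],[0,0,-0.173,0,0,0,1],[0,0,-0.173,0,0,0,1],[0,0,-0.173,0,0,0,1],[0,0,-0.173,0,0,0,1],[0,0,0,0,0,0,1]]}'

```text
time: 7.02
position: [581.3, -29.7, 353.5]
tool_rot: [3.141, 0.0, 1.904]
force: [-0.3, 0.8, 0.9]
width: 0.997
finger_force: 0.0
```

```bash
python3 loc.py; python3 - <<'E'
from h import *
cv2.imwrite("pics/s2.png",cv2.resize(vision.grab_frame("scene")[120:310,220:420,::-1],None,fx=3.15,fy=3.15,interpolation=3))
E
```

```text
t 7.03 local xyz [ 33.9  -4.5 353.5] yaw-case [3.141e+00 3.000e-04 1.904e+00] q [ 0.49  0.31 -0.66  1.59  0.19  1.31  0.14] Floc [-0.1  0.8  0.9] w 0.997 0.0 Mz [ 0.   -0.04  0.01]
```

View pics/s2.png

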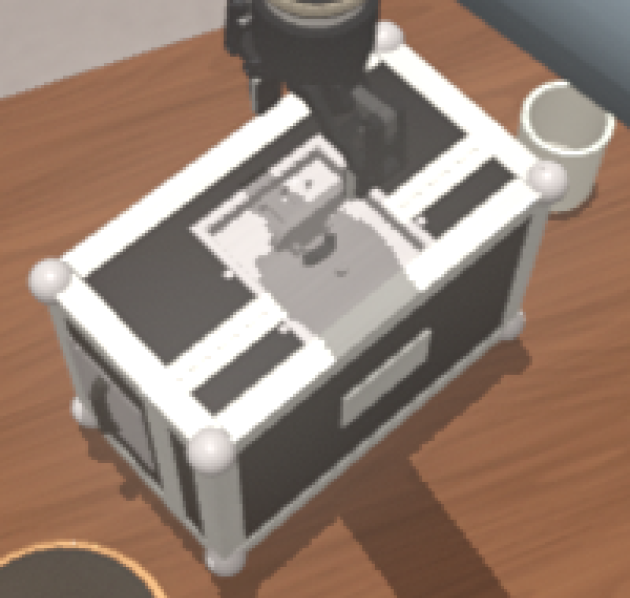

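The scene view shows the lid flush with the body and the open gripper over the dish, with the wing at about (310,220). Descending to grip.

Emit:
nudge_tcp --motion '{"increments":[[0,0,0,4.5,-4,0,1],[0,0,0,0,0,30,1],[0,0,0,0,0,30,1],[0,0,0,0,0,13,1],[0,0,0,0,0,0,1]]}' --grip_force 25

```text
time: 7.7
position: [575.9, -26.3, 279.9]
tool_rot: [-3.141, -0.0, 1.905]
force: [-0.1, 0.2, -0.8]
width: 0.999
finger_force: 0.0
```

```bash
python3 loc.py
```

```text
t 7.7 local xyz [ 29.9   0.4 279.9] yaw-case [-3.1405e+00 -4.0000e-04  1.9047e+00] q [ 0.47  0.35 -0.65  1.71  0.23  1.16  0.1 ] Floc [ 0.   0.2 -0.8] w 0.999 0.0 Mz [-0.02  0.02  0.01]
```

Emit:
nudge_tcp --motion '{"increments":[[0,0,0,0,0,0,0.5],[0,0,0,0,0,0,0.3],[0,0,0,0,0,0,0.2]]}' --grip_force 25

```text
time: 8.07
position: [576.6, -26.4, 281.0]
tool_rot: [3.14, 0.001, 1.905]
force: [-0.7, 1.1, -0.4]
width: 0.379
finger_force: 0.0
```

```bash
python3 loc.py
```

```text
t 8.07 local xyz [3.05e+01 1.00e-01 2.81e+02] yaw-case [3.1405e+00 6.0000e-04 1.9047e+00] q [ 0.47  0.35 -0.65  1.71  0.23  1.16  0.1 ] Floc [-0.3  1.3 -0.4] w 0.379 0.0 Mz [ 0.    0.02 -0.01]
```

Emit:
nudge_tcp --motion '{"increments":[[0,0,0,0,0,0,0],[0,0,0,0,0,0,0],[0,0,0,0,0,0,0],[0,0,0,0,0,0,0]]}' --grip_force 30

```text
time: 8.57
position: [575.9, -26.6, 280.6]
tool_rot: [-3.141, 0.0, 1.905]
force: [-3.0, -1.5, 4.6]
width: 0.087
finger_force: 33.4
```

```bash
python3 loc.py
```

```text
t 8.57 local xyz [2.980e+01 1.000e-01 2.806e+02] yaw-case [-3.1407e+00  4.0000e-04  1.9046e+00] q [ 0.47  0.35 -0.65  1.71  0.23  1.16  0.1 ] Floc [-3.3 -0.5  4.6] w 0.087 33.4 Mz [-0.26  0.91  0.02]
```

Emit:
nudge_tcp --motion '{"increments":[[0,0,0.15,0,0,0,0],[0,0,0.15,0,0,0,0],[0,0,0.15,0,0,-1.3,0],[0,0,0.15,0,0,-1.3,0],[0,0,0.15,0,0,-1.3,0],[0,0,0,0,0,0,0]]}' --grip_force 40

```text
time: 9.32
position: [575.6, -26.6, 283.7]
tool_rot: [-3.14, 0.002, 1.157]
force: [-4.0, -1.4, 1.3]
width: 0.086
finger_force: 40.0
```

```bash
python3 loc.py
```

```text
t 9.32 local xyz [2.950e+01 2.000e-01 2.837e+02] yaw-case [-3.1402e+00  1.7000e-03  1.1567e+00] q [ 0.37  0.32 -0.5   1.71  0.17  1.15 -0.6 ] Floc [-4.2 -0.1  1.3] w 0.086 40.0 Mz [-0.37  0.91  0.12]
```

Emit:
nudge_tcp --motion '{"increments":[[0,0,0.15,0,0,-1.3,0],[0,0,0.15,0,0,-1.4,0],[0,0,0.15,0,0,-1.4,0],[0,0,0.15,0,0,0,0],[0,0,0.15,0,0,0,0],[0,0,0.07,0,0,0,0],[0,0,0,0,0,0,0],[0,0,0,0,0,0,0]]}'

```text
time: 10.32
position: [575.2, -26.3, 287.6]
tool_rot: [-3.14, 0.003, 0.338]
force: [-5.8, 0.0, 1.2]
width: 0.087
finger_force: 41.9
```

```bash
python3 loc.py
```

```text
t 10.32 local xyz [ 29.2   0.7 287.6] yaw-case [-3.1404e+00  2.9000e-03  3.3750e-01] q [ 0.26  0.3  -0.36  1.71  0.11  1.15 -1.37] Floc [-5.5  1.9  1.2] w 0.087 41.9 Mz [-0.08  1.31 -0.09]
```

Emit:
nudge_tcp --motion '{"increments":[[0,0,0,0,0,0,0.3],[0,0,0,0,0,0,0.7],[0,0,0,0,0,0,0.7],[0,0,0,0,0,-25,0.7],[0,0,0,0,0,-35,1],[0,0,0,0,0,0,1]]}'

```text
time: 11.08
position: [578.1, -26.1, 351.5]
tool_rot: [3.139, -0.007, 0.335]
force: [-0.6, 0.3, 0.0]
width: 1.001
finger_force: 0.0
```

```bash
python3 loc.py; python3 - <<'E'
from h import *
cv2.imwrite("pics/s3.png",cv2.resize(vision.grab_frame("scene")[120:310,220:420,::-1],None,fx=3.15,fy=3.15,interpolation=3))
E
```

```text
t 11.07 local xyz [ 32.   -0.  351.5] yaw-case [ 3.1393 -0.0067  0.3352] q [ 0.26  0.26 -0.36  1.62  0.1   1.27 -1.35] Floc [-0.5  0.4  0. ] w 1.001 0.0 Mz [ 0.03 -0.01  0.01]
```

View pics/s3.png

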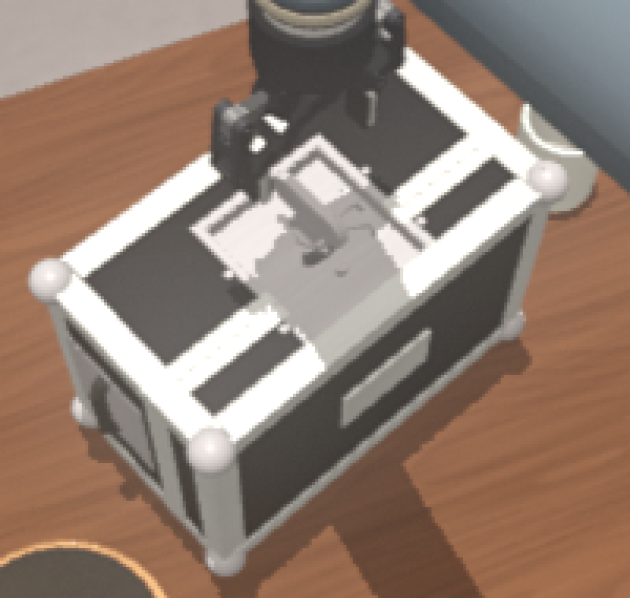

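The wing now lies along the case's x axis, about (275,180) to (340,245), still upright on the cam top. Turning the tool back half a turn for the fresh grip.

Emit:
nudge_tcp --motion '{"increments":[[0,0,-0.175,0,0,0,1],[0,0,-0.175,0,0,0,1],[0,0,-0.175,0,0,0,1],[0,0,-0.175,0,0,0,1],[0,0,-0.175,0,0,0,1],[0,0,-0.175,0,0,0,1],[0,0,-0.175,0,0,0,1],[0,0,-0.175,0,0,0,1],[0,0,-0.175,0,0,0,1]]}' --quiet true

```text
ok
```

Emit:
nudge_tcp --motion '{"increments":[[0,0,-0.175,0,0,0,1],[0,0,-0.175,0,0,0,1],[0,0,-0.175,0,0,0,1],[0,0,-0.175,0,0,0,1],[0,0,-0.175,0,0,0,1],[0,0,-0.175,0,0,0,1],[0,0,-0.175,0,0,0,1],[0,0,-0.175,0,0,0,1],[0,0,-0.166,0,0,0,1],[0,0,0,0,0,0,1]]}'

```text
time: 13.5
position: [575.9, -26.6, 347.1]
tool_rot: [3.14, -0.001, -2.809]
force: [0.6, 0.2, -0.2]
width: 0.999
finger_force: 0.0
```

```bash
python3 loc.py
```

```text
t 13.5 local xyz [2.980e+01 2.000e-01 3.471e+02] yaw-case [ 3.1403e+00 -1.4000e-03 -2.8090e+00] q [ 0.66  0.36 -0.9   1.6   0.29  1.32  1.61] Floc [ 0.7 -0.  -0.2] w 0.999 0.0 Mz [-0.01 -0.02  0.03]
```

Emit:
nudge_tcp --motion '{"increments":[[0,0,0,0,0,30,1],[0,0,0,0,0,30,1],[0,0,0,0,0,0,0.5],[0,0,0,0,0,0,0.2],[0,0,0,0,0,0,0],[0,0,0,0,0,0,0],[0,0,0,0,0,0,0],[0,0,0,0,0,0,0],[0,0,0,0,0,0,0]]}' --grip_force 40

```text
time: 14.62
position: [576.5, -26.0, 289.1]
tool_rot: [-3.142, 0.001, -2.807]
force: [-1.7, 1.5, 6.2]
width: 0.08
finger_force: 41.7
```

```bash
python3 loc.py
```

```text
t 14.62 local xyz [ 30.5   0.6 289.1] yaw-case [-3.1415e+00  8.0000e-04 -2.8071e+00] q [ 0.64  0.41 -0.88  1.69  0.33  1.21  1.58] Floc [-1.1  2.   6.2] w 0.08 41.7 Mz [0.29 0.42 0.04]
```

Emit:
nudge_tcp --motion '{"increments":[[0,0,0.13,0,0,0,0],[0,0,0.13,0,0,0,0],[0,0,0.13,0,0,0,0],[0,0,0.13,0,0,1.6,0],[0,0,0.13,0,0,1.6,0],[0,0,0.13,0,0,1.6,0],[0,0,0.13,0,0,1.6,0],[0,0,0.13,0,0,1.6,0],[0,0,0.13,0,0,0,0],[0,0,0.13,0,0,0,0],[0,0,0,0,0,0,0]]}'

```text
time: 16.0
position: [576.0, -26.9, 282.2]
tool_rot: [-3.14, 0.002, 2.175]
force: [-5.6, -0.5, 12.3]
width: 0.088
finger_force: 42.8
```

```bash
python3 loc.py
```

```text
t 16.0 local xyz [ 2.980e+01 -1.000e-01  2.822e+02] yaw-case [-3.1405e+00  1.9000e-03  2.1747e+00] q [ 0.45  0.34 -0.61  1.71  0.21  1.16  0.38] Floc [-5.4  1.3 12.3] w 0.088 42.8 Mz [-0.25  1.14 -0.08]
```

Emit:
nudge_tcp --motion '{"increments":[[0,0,0.13,0,0,0,0],[0,0,0.13,0,0,0,0],[0,0,0.02,0,0,0,0],[0,0,0,0,0,0,0]]}'

```text
time: 16.5
position: [575.8, -26.9, 282.2]
tool_rot: [-3.14, 0.002, 1.896]
force: [-5.3, -0.4, 11.9]
width: 0.086
finger_force: 42.9
```

```bash
python3 loc.py
```

```text
t 16.5 local xyz [ 2.960e+01 -1.000e-01  2.822e+02] yaw-case [-3.1405e+00  2.0000e-03  1.8959e+00] q [ 0.41  0.33 -0.55  1.71  0.19  1.15  0.12] Floc [-5.2  1.4 11.9] w 0.086 42.9 Mz [-0.25  1.29  0.12]
```

Emit:
nudge_tcp --motion '{"increments":[[0,0,0.04,0,0,0,0],[0,0,0,0,0,0,0]]}'

```text
time: 16.75
position: [575.8, -26.9, 282.2]
tool_rot: [-3.14, 0.003, 1.858]
force: [-6.6, -1.1, 11.5]
width: 0.086
finger_force: 44.3
```

```bash
python3 loc.py
```

```text
t 16.75 local xyz [ 29.6  -0.  282.2] yaw-case [-3.1405e+00  2.5000e-03  1.8577e+00] q [ 0.4   0.33 -0.55  1.71  0.19  1.15  0.09] Floc [-6.6  1.1 11.5] w 0.086 44.3 Mz [-0.29  1.27  0.52]
```

Emit:
nudge_tcp --motion '{"increments":[[0,0,0.03,0,0,0,0],[0,0,0,0,0,0,0]]}'

```text
time: 17.0
position: [575.8, -26.8, 282.2]
tool_rot: [-3.141, 0.003, 1.829]
force: [-5.5, -0.8, 12.4]
width: 0.084
finger_force: 50.4
```

```bash
python3 loc.py
```

```text
t 17.0 local xyz [ 29.7   0.  282.2] yaw-case [-3.1407e+00  2.8000e-03  1.8288e+00] q [ 0.4   0.33 -0.54  1.71  0.19  1.15  0.06] Floc [-5.5  1.1 12.4] w 0.084 50.4 Mz [-0.27  1.3   0.86]
```

Emit:
nudge_tcp --motion '{"increments":[[0,0,-0.06,0,0,0,0],[0,0,0,0,0,0,0.3],[0,0,0,0,0,0,0.7],[0,0,0,0,0,0,0.7],[0,0,0,0,0,-30,0.7],[0,0,0,0,0,-30,0.7],[0,0,-0.015,0,-18,0,0],[0,0,0,0,-17,0,0],[0,0,0,0,0,0,0],[0,0,0,0,0,0,0]]}' --grip_force 25

```text
time: 18.25
position: [542.9, -37.7, 339.8]
tool_rot: [-3.141, -0.0, 1.9]
force: [0.2, -0.1, 0.8]
width: 0.002
finger_force: 0.0
```

```bash
python3 loc.py; python3 - <<'E'
from h import *
cv2.imwrite("pics/s4.png",cv2.resize(vision.grab_frame("scene")[120:310,220:420,::-1],None,fx=3.15,fy=3.15,interpolation=3))
E
```

```text
t 18.25 local xyz [ -5.1   0.5 339.8] yaw-case [-3.1410e+00 -2.0000e-04  1.9003e+00] q [ 0.46  0.23 -0.56  1.7   0.13  1.25  0.2 ] Floc [ 0.1 -0.2  0.8] w 0.002 0.0 Mz [ 0.02 -0.01  0.03]
```

View pics/s4.png

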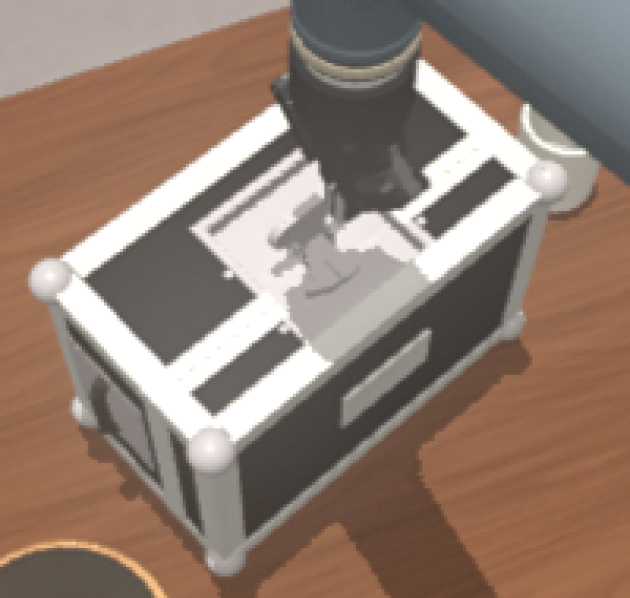

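The wing lies along the case's y axis again, around (300,225), and the crescent has reached the lid side near (335,280). The closed fingers stand on the wing's -x side. Folding next.

Emit:
nudge_tcp --motion '{"increments":[[0,0,0,0,0,37,0],[0,0,0,0,8,0,0],[0,0,0,0,8,0,0],[0,0,0,0,6,0,0],[0,0,0,0,6,1,0],[0,0,0,0,6,1,0],[0,0,0,0,0,0,0]]}'

```text
time: 19.18
position: [575.7, -26.2, 301.2]
tool_rot: [3.141, -0.0, 1.901]
force: [0.6, -0.3, -0.8]
width: 0.002
finger_force: 0.0
```

```bash
python3 loc.py
```

```text
t 19.18 local xyz [ 29.7   0.6 301.2] yaw-case [ 3.1413e+00 -2.0000e-04  1.9011e+00] q [ 0.41  0.32 -0.56  1.68  0.18  1.19  0.14] Floc [ 0.4 -0.5 -0.8] w 0.002 0.0 Mz [ 0.03  0.04 -0.01]
```

Emit:
nudge_tcp --motion '{"increments":[[0,0,0,0,5,4,0],[0,0,0,0,5,4,0],[0,0,0,0,4,3,0],[0,0,0,0,3,5,0],[0,0,0,0,3,5,0],[0,0,0,0,0,0,0]]}'

```text
time: 19.92
position: [594.0, -19.9, 279.6]
tool_rot: [-3.141, -0.001, 1.901]
force: [-0.2, 0.1, 0.3]
width: 0.004
finger_force: 0.0
```

```bash
python3 loc.py
```

```text
t 19.93 local xyz [ 49.1   0.5 279.6] yaw-case [-3.1406e+00 -5.0000e-04  1.9010e+00] q [ 0.38  0.37 -0.55  1.67  0.21  1.16  0.11] Floc [-0.2  0.1  0.3] w 0.004 0.0 Mz [ 0.03  0.01 -0.03]
```

Emit:
nudge_tcp --motion '{"increments":[[0,0,0,0,2,4,0],[0,0,0,0,0,3,0],[0,0,0,0,0,2,0],[0,0,0,0,0,0,0]]}'

```text
time: 20.42
position: [596.1, -19.3, 271.6]
tool_rot: [3.141, 0.0, 1.901]
force: [-0.6, 0.0, 1.2]
width: 0.002
finger_force: 0.8
```

```bash
python3 loc.py
```

```text
t 20.43 local xyz [ 51.3   0.4 271.6] yaw-case [3.1413e+00 3.0000e-04 1.9009e+00] q [ 0.38  0.38 -0.55  1.68  0.21  1.15  0.1 ] Floc [-0.5  0.2  1.2] w 0.002 0.8 Mz [-0.    0.03  0.02]
```

Emit:
nudge_tcp --motion '{"increments":[[0,0,0,0,0,2,0],[0,0,0,0,0,0,0]]}'

```text
time: 20.68
position: [596.3, -19.3, 271.2]
tool_rot: [3.141, 0.001, 1.901]
force: [-1.6, -1.1, 10.1]
width: -0.004
finger_force: 4.7
```

```bash
python3 loc.py
```

```text
t 20.68 local xyz [ 51.4   0.4 271.2] yaw-case [3.1406e+00 1.2000e-03 1.9007e+00] q [ 0.38  0.38 -0.55  1.68  0.21  1.15  0.1 ] Floc [-1.8 -0.5 10.1] w -0.004 4.7 Mz [-0.15  0.73 -0.06]
```

Firm contact at tip height of about 252 mm matches the wing lying flat. Retreating to check.

Emit:
nudge_tcp --motion '{"increments":[[0,0,0,0,0,-20,0],[0,0,0,0,0,-50,0],[0,0,0,0,0,-50,0],[0,0,0,-30,-30,-20,0],[0,0,0,-40,-40,0,0],[0,0,0,-40,-40,0,0],[0,0,0,-40,-40,0,0],[0,0,0,-40,-30,0,0],[0,0,0,-40,0,0,0],[0,0,0,-40,0,0,0],[0,0,0,0,0,0,0]]}'

```text
time: 22.05
position: [512.6, -336.6, 407.7]
tool_rot: [-3.14, -0.001, 1.896]
force: [-0.3, 0.3, -0.5]
width: 0.001
finger_force: 0.0
```

```bash
python3 loc.py; python3 - <<'E'
from h import *
a=cv2.resize(vision.grab_frame("scene")[125:375,160:480,::-1],None,fx=2.4,fy=2.4,interpolation=3)
cv2.imwrite("pics/s5.png",a)
b=vision.grab_frame("top")[100:340,170:520,::-1]
cv2.imwrite("pics/t5.png",cv2.resize(b,None,fx=2.28,fy=2.28,interpolation=3))
E
```

```text
t 22.05 local xyz [-131.3 -272.1  407.7] yaw-case [-3.1401e+00 -9.0000e-04  1.8957e+00] q [ 0.81  0.31 -0.39  1.44  0.12  1.42  0.73] Floc [-0.2  0.4 -0.5] w 0.001 0.0 Mz [ 0.05 -0.02  0.02]
```

View pics/s5.png

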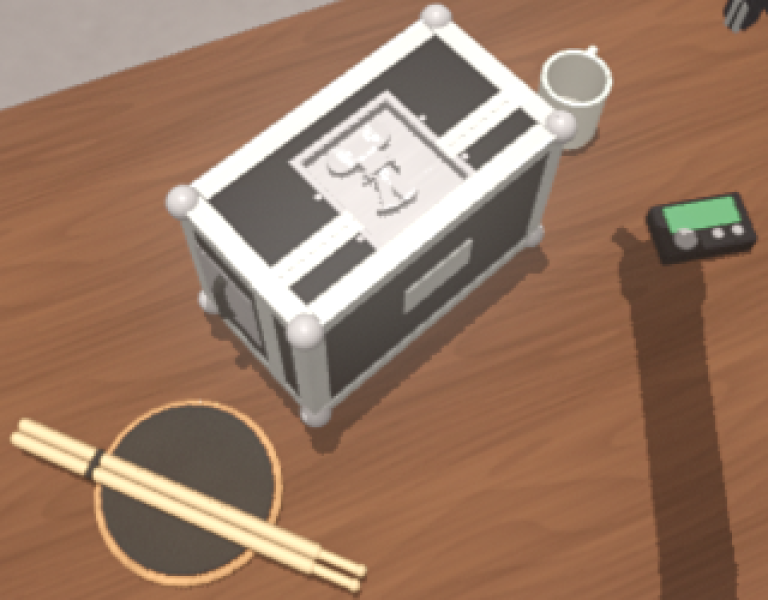

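View pics/t5.png

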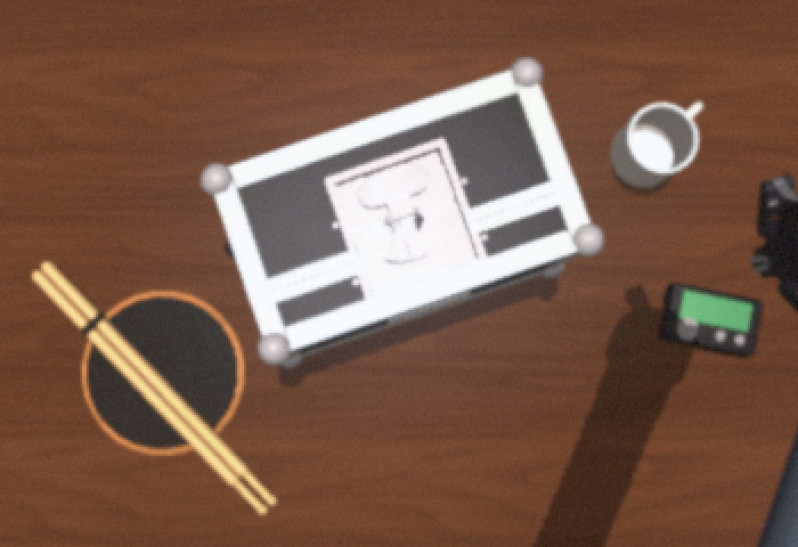

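Both views show the lid shut, and the wing folded flat on the body side at about (392,195) in the top crop. The crescent is over the lid stud at (405,255), and the bystanders have not moved.

```bash
python3 -c "
from cell import bot, vision, readout, job_done
print(job_done())"
```

```text
the job is handed in; nothing more can be done
None
```

The case is closed and handed in at about 22 s: lid shut, latch turned fully home in two bites with a fresh grip between, wing folded flat, and nothing around the case moved in the final pictures.

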